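# Level the gel-casting table with a bar spirit level

### The arm

A 6-joint arm with a two-finger parallel gripper is mounted at the origin on the work surface. World frame = base frame: x ahead of the robot, y to its left, z up, the work surface at z = 0. Lengths are in mm, angles in rad, forces in N, time in s.
With the tool pointing down it reaches from about 375 to 975 mm from the base axis. Payload 3.8 kg.
Tool frame: the origin (TCP) lies at the very end of the fingers, on their centre line; the grasp point (between the pads) lies 19 mm behind it; z points along the fingers, x is the direction in which the jaws open and shut, and the axes are right-handed (so a half turn about z gives the same grasp; the last joint's range is limited). The gripper opens to 85 mm and grips with 20 to 120 N. Pads are 22 mm wide; open, the fingers measure 114 mm over their backs; the gripper's body (76 mm by 85 mm) begins 54 mm behind the grasp point. The pads swing forward as they close: fully open they stand 13 mm farther back than shut.
Start: joints at [-1.318, 0.264, 1.604, -0, 1.274, -0.037], TCP at [192.883, -646.849, 231.28] pointing down, gripper open.
Joint ranges: [-2.63, 2.63], [-0.94, 2.18], [0.31, 2.57], [-1.31, 4.45], [0, 2.66], [-2.55, 2.55]. Speed limits (rad/s): [2.57, 2.57, 3.14, 3.14, 3.14, 3.14].

### API

Orientations are given as a unit quaternion [w, x, y, z].
In Python, from bench import state, snapshot, close_job, look_for gives the robot as it stands.
- The arm moves only by the tool jog_arm, never from a script. Its argument "series" is a list of rows, each a list of 2 entries, a list of its own where there are three numbers: the shift along the world's x, y, z in units of 300 mm (1.0 is 300 mm), then the turn, a rotation vector about the world's x, y, z in units of 180 degrees (1.0 is 180 degrees). A call has 1 to 10 rows; each row shifts and turns the pose as measured when the row begins; what a row does not reach is not made up. A row lasts 1/10 s, in which the tool goes at most 50 mm and 8.59 degrees, less where a joint would pass 70% of its speed; a pose out of reach is approached as far as the arm can. A call with a number of a shift or a turn outside -1 to 1 is refused whole. A call with a gripper value outside its range is refused whole. "gripper" is the closure, from 0 (fully open) to 1 (shut), set as the call begins (left out, the last holds). The fingers move at their own pace and stop on an object; "force" is the grip in N (left out, the last holds). Time passes only in rows, so rows that do not move let the fingers close. It gives the time, the measured TCP pose, the force and the opening at its end, in the units of the state.
- state(): the state, without advancing time (a new reading comes with each control period).
- snapshot(name): name is "scene" or "top"; returns a dict with "color" (420x560x3 uint8, red, green, blue), "z_map" (420x560 float32, mm along the optical axis (not along the pixel's ray), 0 where there is no reading), "fx", "fy", "cx", "cy" (pixels), "pose" (4x4, takes a point from camera to world coordinates). Camera axes: x right, y down, z forward; pixel columns grow to the right and rows downward; lengths in mm; the calibration is good to about 2 mm. A picture is of the moment at which its call begins.
- close_job(): hands the job in, once; it reports no verdict.
Trained networks look in a picture, given as the dict that the camera call returned (one of the last four; its "shot" number tells which), for a name from the list of things; names that differ only in an ending like _2 or _b are one class to them, and where a whole thing is asked for, a point or a joint stands for the part that bears it (a point fixed in the world has none). Each returns a list of dicts, best first, with "conf" (0 to 1); they miss things now and then, are a little off and sometimes report something else, mostly with a low value. They report only what shows in the picture. A call takes as long as a camera call. They do not tell look-alikes from the thing itself.
- look_for(picture, name): "at" ([column, row] in pixels, amid what is visible of it).
The state is a dict: "time_s": time; "qpos": joint angles; "joint_vel": joint speeds; "joint_torque": joint torques, N m; "position": TCP position; "eef_rot": TCP orientation; "force": force on the tool from outside, world axes, zero at the start; "moment": the same for the moment, N m; "width": opening from 0.0 (shut) to 1.0 (fully open).
Only numpy, scipy, OpenCV 4.12 (cv2) and the standard library are available. Lean on these libraries where they do the work, as an engineer would, in place of code of your own. Each camera call takes 0.05 s, during which the arm holds its last target.

### The job

Level the small gel-casting table: lay the bar spirit level in the middle of its plate, square along the plate's long side, and turn the end knob until the bubble stands between the two marks. Then pick the level up, lay it in the middle again square across the plate, and turn the side knob until the bubble is between the marks once more. Leave the level lying there, with the plate level both ways, and do not disturb the other things on the bench.

Things in the scene. Friction and masses are not known exactly. Their poses are not given: they have to be found in the camera images.
- stand: Grey base slab of the levelling table, 250 x 190 x 16 mm, fixed to the bench. Origin at the centre of its underside; x along the long side, y along the short side, z up. The plate rests on a fixed foot at (-95, -65) mm, on which it pivots, and on foot screws at (95, -65) mm and (-95, 65) mm; the corner (95, 65) mm is bare.
- plate_top (a point): Centre of the top face of the levelling table's aluminium plate: 230 mm along x, 170 mm along y, 8 mm thick, 60 mm above the bench, with a thin cross engraved along both middle lines. Axes as the stand's, but tilting with the plate, at first less than 1 degree each way.
- end_knob (a point): Grip point on the upright axis of the end knob: round, ribbed, black, 38 mm diameter, from 72 to 98 mm above the bench (12 mm clear of the plate), this point at 86 mm. It sets the plate's tilt along its long x side only: clockwise from above raises the +x end, 0.38 degrees per rad. Needs 0.1 N m, stays as left, starts 1.0 to 2.1 rad off level. This point does not turn with it or rise.
- side_knob (a point): The same for the side knob: equal knob and heights. It sets the plate's tilt along its short y side only: clockwise from above raises the +y side, 0.56 degrees per rad. Needs 0.1 N m, stays as left, starts 0.7 to 1.5 rad off level. This point does not turn with it or rise.
- level: Bar spirit level, loose steel bar 150 mm long (x), 26 mm wide (y), 34 mm high (z), about 0.5 kg, upright on the bench. Origin at the centre of its underside. A yellow-green vial 74 mm long lies along x in the middle of its top, within the 34 mm, with dark ring marks 12 mm either side of the middle. Grip it across its width. It shows tilt along its own x only.
- bubble (a joint): Place of the pale 16 mm long bubble along the vial, in m: 0 is the middle, positive towards the level's +x end, stops at +-0.022. It runs to the higher end, 20 mm per degree of tilt of the level along its x, and settles within 1 s once the level lies still. Within +-0.003 it stands between the two marks.
- tip_box: Bystander: dark blue pipette tip box with clear lid, 120 x 85 x 90 mm; origin at the centre of its underside.
- jar: Bystander: glass jar, 76 mm diameter, 110 mm high; origin at the centre of its underside.
- mortar: Bystander: white ceramic mortar, 96 mm diameter, 52 mm high; origin at the centre of its underside.
There are look-alikes about, which are no part of the job. There is more than one size of the level; the job needs the smaller.

How it is judged:
By the outcome, as a careful person would: the job done as asked, in the order asked, and still so for the second after the job is handed in, with the robot touching nothing.
It also fails if it takes over 69 s, if anything falls off the work surface, if the arm or the gripper's body presses on something with over 40 N, if the wrist force passes 120 N, or if a joint passes its speed limit or range.

## Working session

There is one attempt and no reset: what is moved stays moved. The work goes in short steps, Python scripts to look and compute and a tool call to move; the robot and the scene stay as the last step left them, time stands still between calls to the robot, and variables do not carry over. Pictures are saved under pics/ and viewed, and the job is handed in when it is done.

Besides the shell and the picture viewer there is one more tool, called after "Request:" in YAML: its name, and indented under it one key for each argument. jog_arm: Moves the arm, as the interface text tells. Its arguments: {"type":"object","properties":{"series":{"type":"array"},"gripper":{"type":"number"},"force":{"type":"number"}},"required":["series"]}

```bash
ls; mkdir -p pics
cat > h.py <<'E'
import numpy as np, cv2
from bench import state, snapshot, close_job, look_for
def save(s,n,crop=None,scale=1):
    im=s["color"][:,:,::-1]
    if crop: im=im[crop[1]:crop[3],crop[0]:crop[2]]
    if scale!=1: im=cv2.resize(im,None,fx=scale,fy=scale,interpolation=cv2.INTER_CUBIC)
    cv2.imwrite("pics/"+n,im)
def pt(s,u,v,r=1):
    z=s["z_map"][int(v)-r:int(v)+r+1,int(u)-r:int(u)+r+1]; z=np.median(z[z>0])
    return ray(s,u,v,z)
def ray(s,u,v,z):
    p=np.array([(u-s["cx"])/s["fx"]*z,(v-s["cy"])/s["fy"]*z,z,1]); return (s["pose"]@p)[:3]
def atz(s,u,v,h):
    a=ray(s,u,v,1e-6);b=ray(s,u,v,100.);t=(h-a[2])/(b[2]-a[2]); return a+t*(b-a)
def proj(s,p):
    q=np.linalg.inv(s["pose"])@np.append(p,1); return np.array([q[0]/q[2]*s["fx"]+s["cx"],q[1]/q[2]*s["fy"]+s["cy"]])
E
python3 - <<'E'
from h import *
print(state())
for n in ("top","scene"):
    s=snapshot(n); save(s,n+"0.png"); np.savez(n+"0.npz",**s)
    print(n,s["pose"].round(3).tolist(),s["fx"],s["cx"],s["cy"])
    for k in ("stand","plate_top","end_knob","side_knob","level","bubble","tip_box","jar","mortar"):
        try:
            for d in look_for(s,k)[:4]:
                print(k,round(d["conf"],2),np.round(d["at"],1),pt(s,*d["at"]).round(1))
        except Exception as e: print(k,e)
E
```

```text
pics
{'time_s': 0.0, 'qpos': array([-1.31790298e+00,  2.64778686e-01,  1.60538382e+00,  5.62958548e-06,
        1.27368288e+00, -3.69106769e-02]), 'joint_vel': array([-0.00059237, -0.00047949,  0.00042909,  0.00025417, -0.00025076,
        0.00037938]), 'joint_torque': array([-2.49815574e-03, -5.15117812e+01, -3.67316043e+01, -3.46101087e-04,
        1.28512413e-02,  3.02990725e-05]), 'position': array([ 192.70119974, -646.14672074,  229.93950717]), 'eef_rot': array([-7.08074078e-04,  8.01798357e-01, -5.97593613e-01, -8.75978894e-04]), 'force': array([ 0.32887711, -0.05153834,  0.29142492]), 'moment': array([ 0.0015867 , -0.0266876 , -0.01258996]), 'width': 0.9996059362943831}
top [[0.009, -0.995, 0.101, 349.938], [-1.0, -0.009, 0.003, 6.545], [-0.002, -0.101, -0.995, 1143.943], [0.0, 0.0, 0.0, 1.0]] 427.42971161090526 277.0982320134509 204.39160927526748
stand 0.71 [244.5 160.2] [573.9  94.5  60.3]
plate_top 0.69 [241.7 159.4] [576.1 101.8  59.5]
end_knob 0.73 [242.1 161.7] [570.1 100.7  59.5]
end_knob 0.19 [127.8 205.9] [450.4 380.1  88.5]
side_knob 0.79 [242.5 158. ] [580.   99.9 
[... 293 characters left out ...]
.25 [242.5 161.4] [570.9  99.7  59.6]
mortar 0.74 [394.9 135.2] [ 652.3 -303.5   25.6]
scene [[0.352, 0.553, -0.755, 1636.138], [0.936, -0.215, 0.278, -400.364], [-0.009, -0.805, -0.593, 983.453], [0.0, 0.0, 0.0, 1.0]] 538.8785288254239 277.14076318718224 206.57512921284606
stand 0.86 [318.1 239.8] [637.4  83.3  57.6]
plate_top 0.96 [318.6 225.8] [582.7 109.2  57.4]
plate_top 0.71 [415.4 210.6] [654.4 367.6  89.7]
end_knob 0.97 [312.7 237.3] [622.7  74.   57.7]
side_knob 0.7 [318.6 238.4] [634.3  86.1  59.2]
level 0.78 [154.3 249.7] [ 470.7 -330.    17.4]
tip_box 0.89 [388.5 185. ] [514.6 364.3  87.4]
jar 0.68 [416.9 211.3] [657.9 370.3  89. ]
mortar 0.57 [177.9 286.5] [ 642.1 -300.6   25.6]
```

View pics/top0.png

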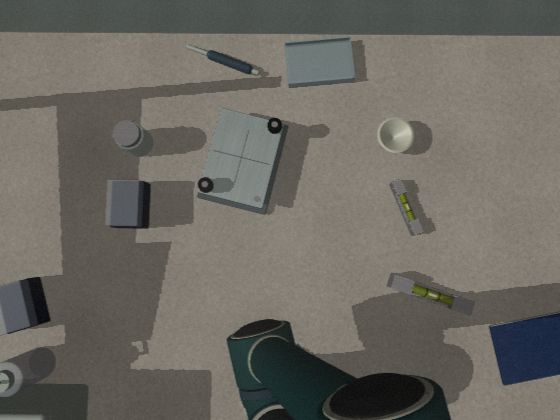

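View pics/scene0.png

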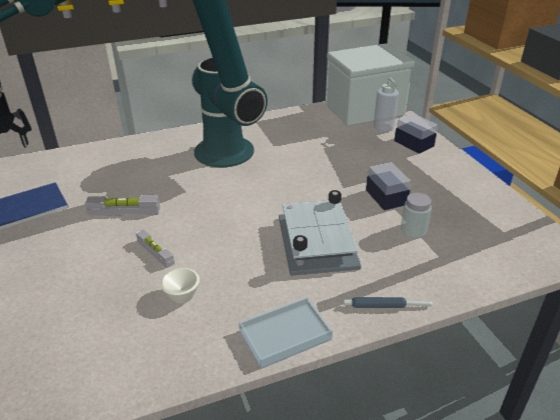

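Run:
```python
from h import *
s=dict(np.load("top0.npz")); s2=dict(np.load("scene0.npz"))
save(s,"t_plate.png",(170,90,320,220),5)
save(s,"t_lev.png",(360,170,480,320),4)
save(s2,"s_plate.png",(220,150,420,300),4)
```

```text
(no output)
```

View pics/t_plate.png

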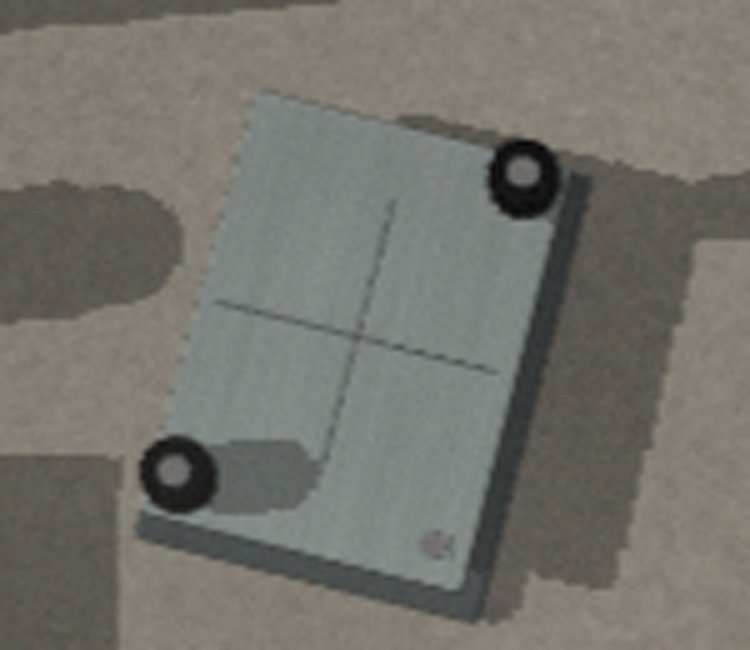

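View pics/t_lev.png

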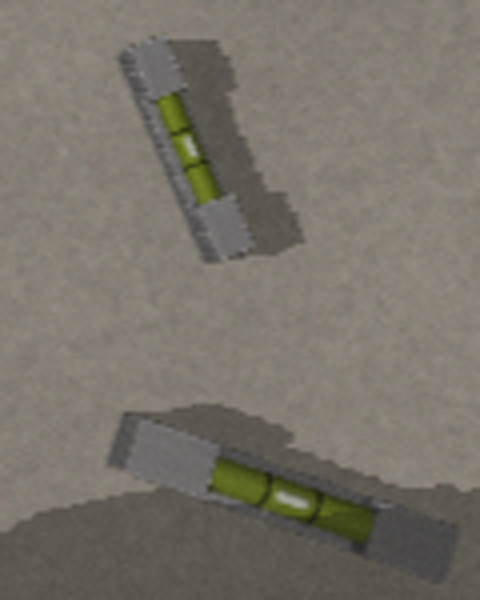

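View pics/s_plate.png

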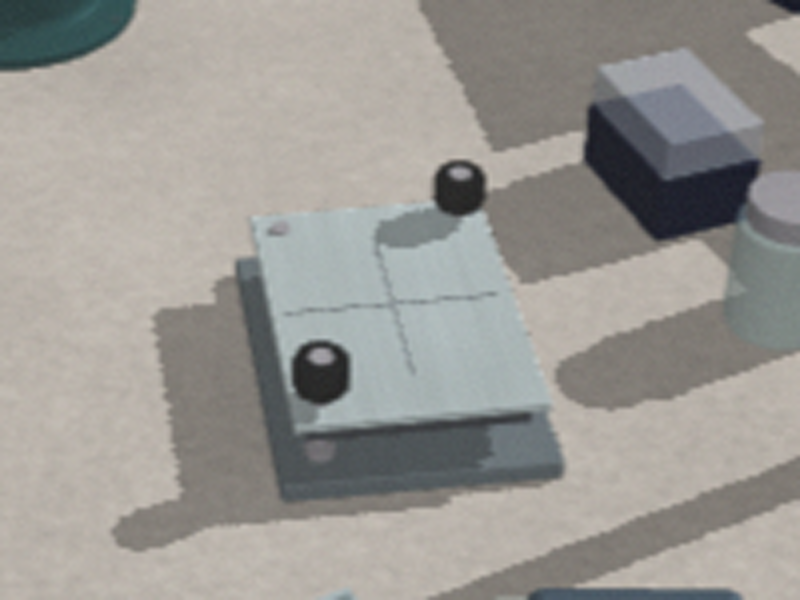

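```bash
cat >> h.py <<'E'
def cloud(s):
    z=s["z_map"]; v,u=np.mgrid[0:420,0:560]
    P=np.stack([(u-s["cx"])/s["fx"]*z,(v-s["cy"])/s["fy"]*z,z,np.ones_like(z)],-1)@s["pose"].T
    P=P[...,:3].copy(); P[z<=0]=np.nan; return P
def rect(P,c,rad,lo,hi):
    m=(np.hypot(P[...,0]-c[0],P[...,1]-c[1])<rad)&(P[...,2]>lo)&(P[...,2]<hi)
    q=P[m]; r=cv2.minAreaRect(q[:,:2].astype(np.float32)); return q,r
E
python3 - <<'E'
from h import *
for n in("top0","scene0"):
    s=dict(np.load(n+".npz"));P=cloud(s);print(n)
    q,r=rect(P,(575,97),170,50,68); print("plate",r,len(q)); 
    # plane fit
    A=np.c_[q[:,:2]-[575,97],np.ones(len(q))]; print(np.linalg.lstsq(A,q[:,2],rcond=None)[0])
    q,r=rect(P,(465,-330),100,27,40); print("level",r,len(q),np.median(q[:,2]))
    q,r=rect(P,(575,97),170,92,106);
    from scipy.cluster.vq import kmeans2
    c,l=kmeans2(q[:,:2],np.array([[645.,20],[520,160]])); print("knobs",c,[ (l==i).sum() for i in(0,1)])
    for i in (0,1): print(cv2.minEnclosingCircle(q[l==i][:,:2].astype(np.float32)))
    q,r=rect(P,(570,97),170,10,24);print("base",r)
    for c,rad in (((250,-390),150),): q,r=rect(P,c,rad,30,60); print("big",r)
s=dict(np.load("top0.npz"))
f=lambda x,y,h:atz(s,170+x/5-.4,90+y/5-.4,h).round(1)
print("cross",f(358,337,60),"long",f(394,201,60),f(325,462,60),"short",f(215,300,60),f(499,373,60))
print("knob tops end",f(523,170,98),"side",f(174,470,98),"foot",f(434,543,60))
s=dict(np.load("scene0.npz"))
f=lambda x,y,h:atz(s,220+x/4-.4,150+y/4-.4,h).round(1)
print("cross",f(393,302,60),"long",f(414,374,60),f(377,243,60),"short",f(285,314,60),f(497,293,60))
print("knob tops end",f(321,356,98),"side",f(460,174,98),"foot",f(278,229,60))
E
```

```text
top0
plate ((582.4312744140625, 102.99656677246094), (170.29412841796875, 230.6654815673828), 76.31147766113281) 5424
[-6.01792258e-03  7.58444201e-03  5.93490315e+01]
level ((460.81982421875, -330.9175109863281), (149.06784057617188, 27.630708694458008), 21.44330406188965) 466 33.371965809025255
knobs [[658.25706318  17.39081154]
 [505.07613324 188.47994767]] [np.int64(160), np.int64(165)]
((659.150146484375, 17.55810546875), 18.75014877319336)
((505.3061828613281, 188.60916137695312), 18.967548370361328)
base ((582.1021728515625, 102.8580093383789), (190.05062866210938, 249.7963409423828), 76.36015319824219)
big ((296.9792175292969, -405.8671875), (213.05738830566406, 164.81680297851562), 71.15239715576172)
scene0
plate ((584.9769287109375, 106.84909057617188), (171.02740478515625, 236.7332000732422), 76.33570861816406) 3127
[-7.71398700e-03  8.70231802e-03  5.94620964e+01]
level ((464.8154296875, -326.9874572753906), (152.89883422851562, 28.57693099975586), 21.657955169677734) 315 33.21585595316503
knobs [[664.26499434  19.77351132]
 [511.02096795 191.08581961]] [np.int64(119), np.int64(88)]
((661.974609375, 20.127208709716797), 21.616601943969727)
((507.26519775390625, 191.44564819335938), 20.631282806396484)
base ((584.1450805664062, 106.54561614990234), (190.10877990722656, 260.3921203613281), 76.3662338256836)
big ((295.2895812988281, -400.94415283203125), (213.1795196533203, 164.24160766601562), 71.32659149169922)
cross [582.3 103.2  60. ] long [654.2  85.7  60. ] [517. 119.  60.] short [601.1 177.4  60. ] [564.1  30.3  60. ]
knob tops end [660.   18.5  98. ] side [506.5 189.7  98. ] foot [475.7  62.5  60. ]
cross [582.1 107.2  60. ] long [657.1  88.8  60. ] [515.9 124.3  60. ] short [567.4  32.9  60. ] [599.  178.3  60. ]
knob tops end [659.7  20.6  98. ] side [508.1 191.2  98. ] foot [474.6  64.6  60. ]
```

Request:
jog_arm:
  series:
    - [[0.09, 0.106, -0.03], [0, 0, 0.003]]
    - [[0.09, 0.106, -0.03], [0, 0, 0.003]]
    - [[0.09, 0.106, -0.03], [0, 0, 0.003]]
    - [[0.09, 0.106, -0.03], [0, 0, 0.003]]
    - [[0.09, 0.106, -0.03], [0, 0, 0.003]]
    - [[0.09, 0.106, -0.03], [0, 0, 0.003]]
    - [[0.09, 0.106, -0.03], [0, 0, 0.003]]
    - [[0.09, 0.106, -0.03], [0, 0, 0.003]]
    - [[0.09, 0.106, -0.03], [0, 0, 0.003]]
    - [[0, 0, 0], [0, 0, 0]]
  gripper: 0.4
  force: 60

```text
time_s: 2.0
position: [441.5, -352.0, 149.8]
eef_rot: [0.002, 0.826, -0.564, 0.003]
force: [0.0, -0.6, -1.3]
width: 0.602
```

Request:
jog_arm:
  series:
    - [[0.07, 0.077, 0], [0, 0, 0]]
    - [[0, 0, -0.1], [0, 0, 0]]
    - [[0, 0, -0.1], [0, 0, 0]]
    - [[0, 0, -0.08], [0, 0, 0]]
    - [[0, 0, 0], [0, 0, 0]]

```text
time_s: 2.5
position: [465.3, -330.3, 67.0]
eef_rot: [0.003, 0.827, -0.562, 0.007]
force: [-0.5, 1.0, -0.8]
width: 0.601
```

Run:
```python
from h import *
s=snapshot("scene"); save(s,"s1.png",(100,180,260,300),5); s=snapshot("top"); save(s,"t1.png",(350,130,500,250),5);print(state()["position"])
```

```text
[ 467.57947518 -332.0545165    70.45417128]
```

View pics/s1.png

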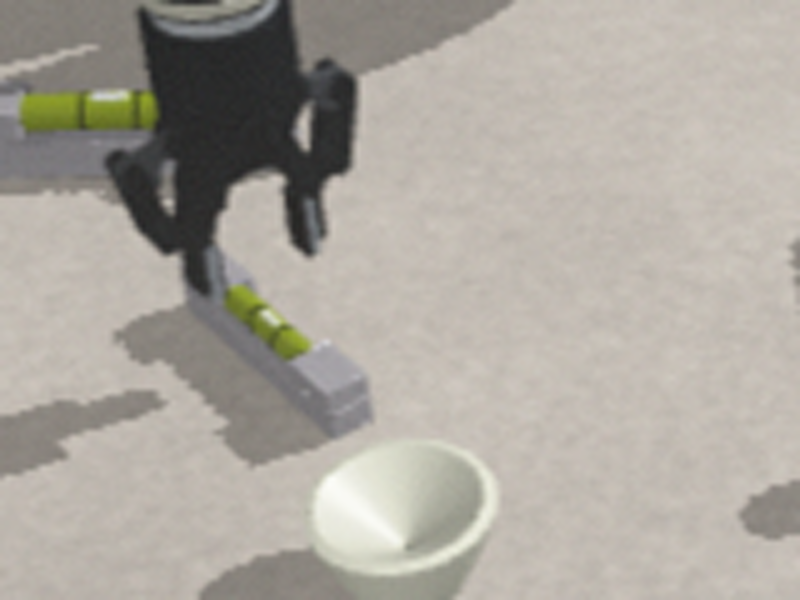

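View pics/t1.png

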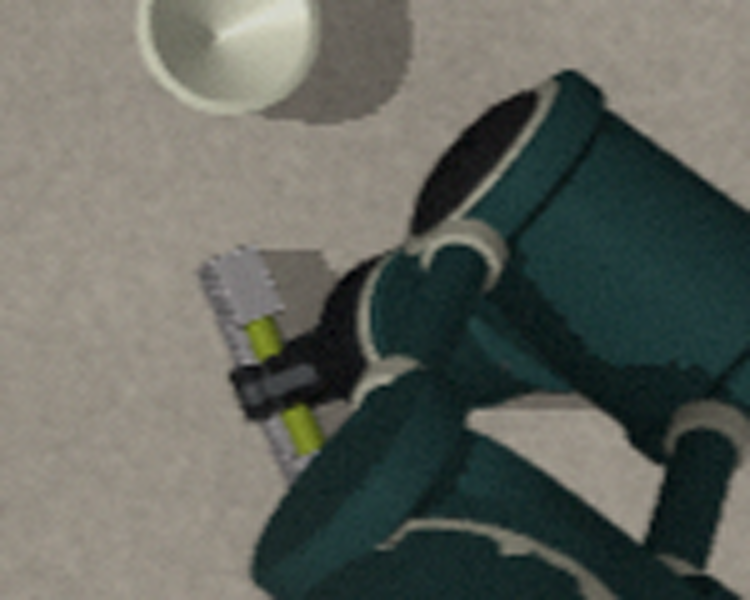

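Request:
jog_arm:
  series:
    - [[-0.01, 0.007, -0.08], [0, 0, 0]]
    - [[0, 0, -0.07], [0, 0, 0]]
    - [[0, 0, -0.04], [0, 0, 0]]
    - [[0, 0, 0], [0, 0, 0]]

```text
time_s: 3.0
position: [469.7, -336.4, 21.1]
eef_rot: [0.004, 0.826, -0.563, 0.018]
force: [1.0, 0.9, -0.3]
width: 0.6
```

Run:
```python
from h import *
s=snapshot("scene"); save(s,"s2.png",(100,180,220,290),6); print(state()["position"],state()["force"])
```

```text
[ 470.56365587 -336.98387954   22.14797411] [0.8298424  0.39832935 0.68866677]
```

View pics/s2.png

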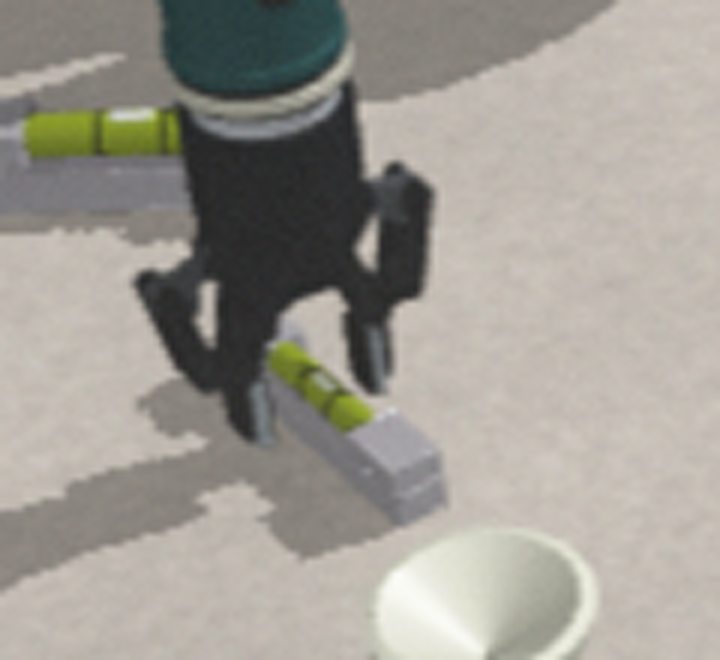

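```bash
cat >> h.py <<'E'
from scipy.spatial.transform import Rotation as Ro
def go(x,y,z,ang):
    """ang deg of tool x about world z, tool down"""
    st=state(); a=np.radians(ang)
    T=np.c_[[np.cos(a),np.sin(a),0],[np.sin(a),-np.cos(a),0],[0,0,-1]]
    q=st["eef_rot"]; R=Ro.from_quat([q[1],q[2],q[3],q[0]])
    rv=(Ro.from_matrix(T)*R.inv()).as_rotvec()
    d=np.array([x,y,z])-st["position"]
    X=R.as_matrix()[:,0]
    print("t",round(st["time_s"],2),"pos",st["position"].round(1),"ang",round(np.degrees(np.arctan2(X[1],X[0])),1),"w",round(float(st["width"]),3),"F",st["force"].round(1),"q6",round(st["qpos"][5],2))
    print("shift",(d/300).round(4),"rows>=%.1f"%(np.linalg.norm(d)/50),"turn",(rv/np.pi).round(4),"rows>=%.1f"%(np.degrees(np.linalg.norm(rv))/8.59))
E
python3 - <<'E'
from h import *
go(462,-330,4,-68.5)
E
```

```text
t 3.05 pos [ 470.6 -337.    22.1] ang -68.6 w 0.598 F [0.8 0.4 0.7] q6 0.54
shift [-0.0285  0.0233 -0.0605] rows>=0.4 turn [0.0089 0.0085 0.0005] rows>=0.3
```

Request:
jog_arm:
  series:
    - [[-0.028, 0.023, 0], [0.009, 0.008, 0]]
    - [[0, 0, -0.03], [0, 0, 0]]
    - [[0, 0, -0.03], [0, 0, 0]]
    - [[0, 0, 0], [0, 0, 0]]

```text
time_s: 3.45
position: [465.8, -333.4, 8.3]
eef_rot: [-0.0, 0.826, -0.564, 0.005]
force: [-0.5, 0.6, -0.9]
width: 0.599
```

Run:
```python
from h import *
go(462,-330,4,-68.5)
```

```text
t 3.45 pos [ 465.8 -333.4    8.3] ang -68.6 w 0.599 F [-0.5  0.6 -0.9] q6 0.53
shift [-0.0126  0.0114 -0.0142] rows>=0.1 turn [0.0018 0.0029 0.0006] rows>=0.1
```

Correct and close.

Request:
jog_arm:
  series:
    - [[-0.012, 0.011, -0.012], [0.002, 0.003, 0]]
    - [[0, 0, 0], [0, 0, 0]]

```text
time_s: 3.65
position: [462.1, -330.0, 4.3]
eef_rot: [-0.0, 0.826, -0.564, -0.001]
force: [0.1, 0.3, -0.3]
width: 0.604
```

Request:
jog_arm:
  series:
    - [[0, 0, 0], [0, 0, 0]]
    - [[0, 0, 0], [0, 0, 0]]
    - [[0, 0, 0], [0, 0, 0]]
    - [[0, 0, 0], [0, 0, 0]]
    - [[0, 0, 0], [0, 0, 0]]
  gripper: 1

```text
time_s: 4.15
position: [462.1, -329.7, 4.5]
eef_rot: [-0.0, 0.826, -0.563, -0.001]
force: [0.3, -0.4, -0.7]
width: 0.297
```

Run:
```python
from h import *
go(462,-330,4,-68.5)
s=snapshot("scene"); save(s,"s3.png",(100,180,220,290),6)
```

```text
t 4.15 pos [ 462.1 -329.7    4.5] ang -68.6 w 0.297 F [ 0.3 -0.4 -0.7] q6 0.53
shift [-0.0005 -0.0011 -0.0016] rows>=0.0 turn [-0.0003 -0.0002  0.0005] rows>=0.0
```

View pics/s3.png

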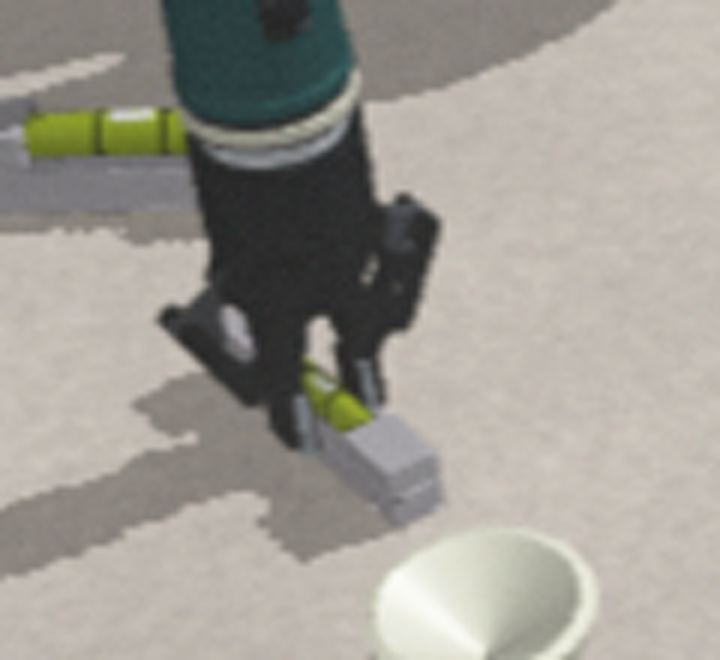

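Request:
jog_arm:
  series:
    - [[0, 0, 0.1], [0, 0, 0]]
    - [[0, 0, 0.15], [0, 0, 0]]
    - [[0.02, 0.08, 0.13], [0, 0, 0]]
    - [[0.04, 0.145, 0.07], [0, 0, -0.02]]
    - [[0.04, 0.145, 0.02], [0, 0, -0.02]]
    - [[0.04, 0.145, 0.01], [0, 0, -0.02]]
    - [[0.04, 0.145, 0], [0, 0, -0.02]]
    - [[0.04, 0.145, 0], [0, 0, -0.02]]
    - [[0.04, 0.145, 0], [0, 0, -0.02]]
    - [[0.04, 0.145, 0], [0, 0, -0.02]]

```text
time_s: 5.2
position: [543.6, 9.3, 144.5]
eef_rot: [0.001, -0.673, 0.74, 0.008]
force: [1.2, -0.3, -5.7]
width: 0.295
```

Run:
```python
from h import *
go(582.4,105,130,-103.7)
```

```text
t 5.2 pos [543.6   9.3 144.5] ang -95.5 w 0.295 F [ 1.2 -0.3 -5.7] q6 1.62
shift [ 0.1292  0.3191 -0.0485] rows>=2.1 turn [-0.0042 -0.0024 -0.0458] rows>=1.0
```

Request:
jog_arm:
  series:
    - [[0.043, 0.105, 0], [-0.001, -0.001, -0.016]]
    - [[0.043, 0.105, 0], [-0.001, -0.001, -0.016]]
    - [[0.035, 0.085, 0], [-0.001, 0, -0.014]]
    - [[0, 0, 0], [0, 0, 0]]

```text
time_s: 5.6
position: [577.2, 107.6, 139.5]
eef_rot: [-0.002, -0.617, 0.787, 0.005]
force: [0.2, -0.8, -4.9]
width: 0.288
```

Run:
```python
from h import *
go(582.4,105,130,-103.7)
s=snapshot("scene"); save(s,"s4.png",(220,130,420,280),4)
s=snapshot("top"); save(s,"t4.png",(170,90,320,220),5)
P=cloud(s)
```

```text
t 5.6 pos [577.2 107.6 139.5] ang -103.8 w 0.288 F [ 0.2 -0.8 -4.9] q6 1.95
shift [ 0.0173 -0.0085 -0.0317] rows>=0.2 turn [-0.0016 -0.0027  0.0006] rows>=0.1
```

View pics/s4.png

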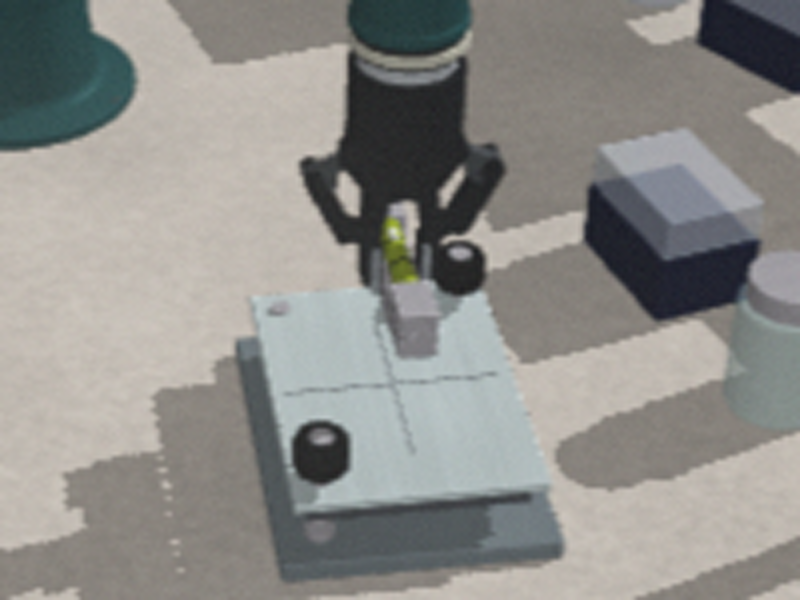

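View pics/t4.png

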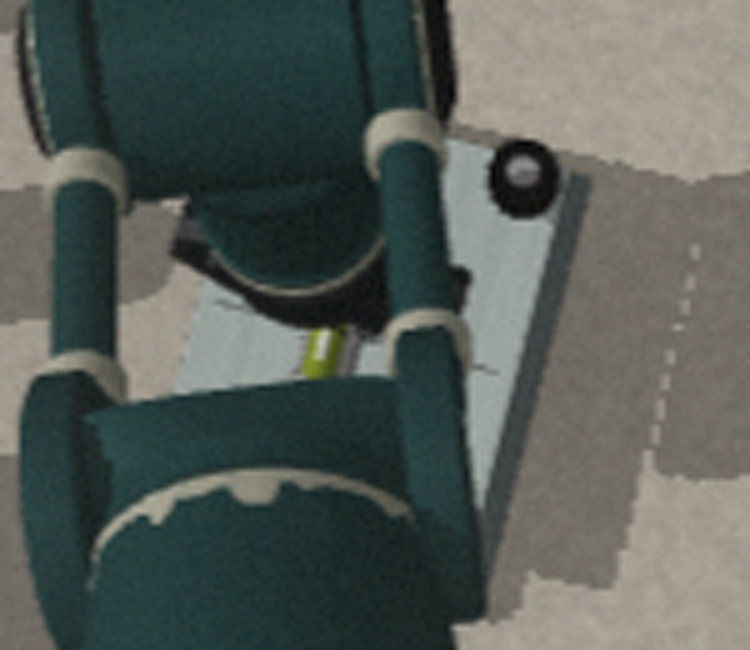

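Run:
```python
from h import *
s=dict(np.load("scene0.npz"))
f=lambda x,y,h:atz(s,220+x/4-.4,130+y/4-.4,h)
p=np.array([577.2,107.6]); ex=np.array([.972,-.236]);ey=np.array([.236,.972])
for (x,y,h) in((400,355,135),(437,354,135),(394,317,135+34),(438,313,135+34),(385,290,169),(436,284,169)):
    q=f(x,y,h)[:2]; print(q.round(1),((q-p)@ex).round(1),((q-p)@ey).round(1))
```

```text
[643.8  81.6] 70.8 -9.6
[651.4 104.2] 73.0 14.2
[646.2  74.9] 74.8 -15.5
[652.5 102.6] 74.3 12.9
[617.6  81.4] 45.4 -15.9
[623.5 114.7] 43.3 17.8
```

Request:
jog_arm:
  series:
    - [[0.017, -0.006, -0.06], [-0.001, -0.002, 0.001]]
    - [[-0.002, 0, -0.06], [0, -0.001, 0]]
    - [[-0.002, 0, -0.06], [0, -0.001, 0]]
    - [[0, 0, 0], [0, 0, 0]]

```text
time_s: 6.1
position: [576.5, 97.9, 81.8]
eef_rot: [-0.002, -0.618, 0.786, -0.0]
force: [-1.0, 1.1, -5.1]
width: 0.292
```

Run:
```python
from h import *
go(582.2,106,68,-103.7)
```

```text
t 6.1 pos [576.5  97.9  81.8] ang -103.7 w 0.292 F [-1.   1.1 -5.1] q6 1.94
shift [ 0.0189  0.027  -0.0461] rows>=0.3 turn [ 0.0009 -0.0007  0.    ] rows>=0.0
```

Request:
jog_arm:
  series:
    - [[0.018, 0.026, -0.015], [0.001, -0.001, 0]]
    - [[0, 0, -0.02], [0, 0, 0]]
    - [[0, 0, 0], [0, 0, 0]]

```text
time_s: 6.4
position: [582.4, 104.1, 71.6]
eef_rot: [0.001, -0.617, 0.787, -0.0]
force: [0.2, -0.8, -4.5]
width: 0.293
```

Run:
```python
from h import *
go(582.2,106,65,-103.7)
```

```text
t 6.4 pos [582.4 104.1  71.6] ang -103.8 w 0.293 F [ 0.2 -0.8 -4.5] q6 1.95
shift [-0.0006  0.0062 -0.0219] rows>=0.1 turn [-0.0001  0.0004  0.0008] rows>=0.0
```

Request:
jog_arm:
  series:
    - [[-0.001, 0.006, -0.01], [0, 0, 0.001]]
    - [[0, 0, -0.01], [0, 0, 0]]
    - [[0, 0, 0], [0, 0, 0]]

```text
time_s: 6.7
position: [583.6, 106.3, 66.9]
eef_rot: [0.002, -0.618, 0.786, -0.001]
force: [0.1, 0.3, -5.0]
width: 0.292
```

Run:
```python
from h import *
go(582.2,106,65,-103.7)
s=snapshot("scene"); save(s,"s5.png",(250,130,390,240),5)
```

```text
t 6.7 pos [583.6 106.3  66.9] ang -103.6 w 0.292 F [ 0.1  0.3 -5. ] q6 1.95
shift [-0.0046 -0.0009 -0.0063] rows>=0.0 turn [-0.0002  0.0013 -0.0004] rows>=0.0
```

View pics/s5.png

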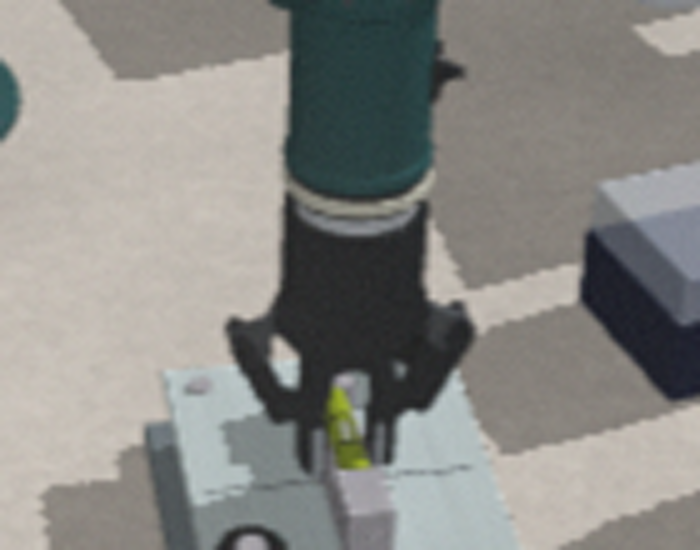

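Request:
jog_arm:
  series:
    - [[-0.004, 0, -0.008], [0, 0.001, 0]]
    - [[0, 0, 0], [0, 0, 0]]

```text
time_s: 6.95
position: [583.0, 106.5, 65.2]
eef_rot: [0.001, -0.618, 0.786, -0.0]
force: [-0.3, 0.2, -5.1]
width: 0.296
```

Run:
```python
from h import *
go(582.2,106,65,-103.7)
```

```text
t 6.95 pos [583.  106.5  65.2] ang -103.6 w 0.296 F [-0.3  0.2 -5.1] q6 1.95
shift [-0.0026 -0.0016 -0.0007] rows>=0.0 turn [-0.0003  0.0007 -0.0004] rows>=0.0
```

Force still carries the bar's full weight (~5 N), so a bit lower.

Request:
jog_arm:
  series:
    - [[-0.001, -0.001, -0.006], [0, 0, 0]]
    - [[0, 0, -0.003], [0, 0, 0]]

```text
time_s: 7.15
position: [583.5, 106.5, 64.4]
eef_rot: [0.002, -0.618, 0.786, -0.0]
force: [-2.8, -1.3, 3.2]
width: 0.295
```

Request:
jog_arm:
  series:
    - [[0, 0, 0], [0, 0, 0]]
    - [[0, 0, 0], [0, 0, 0]]
    - [[0, 0, 0], [0, 0, 0]]
  gripper: 0.38

```text
time_s: 7.45
position: [585.8, 106.6, 66.3]
eef_rot: [0.004, -0.618, 0.786, -0.002]
force: [-0.3, -0.7, 0.4]
width: 0.62
```

Request:
jog_arm:
  series:
    - [[0, 0, 0.05], [0, 0, 0]]
    - [[0, 0, 0.15], [0, 0, 0]]
    - [[0, 0, 0.1], [0, 0, 0]]

```text
time_s: 7.75
position: [581.7, 106.0, 154.9]
eef_rot: [-0.0, -0.618, 0.786, 0.001]
force: [0.6, 0.1, 0.5]
width: 0.619
```

Run:
```python
from h import *
go(659.4,19,130,-58)
s=snapshot("scene"); save(s,"s6.png",(250,130,390,240),5)
P=cloud(s)
q,r=rect(P,(582,106),90,90,99); print(r)
```

```text
t 7.75 pos [581.7 106.  154.9] ang -103.6 w 0.619 F [0.6 0.1 0.5] q6 1.95
shift [ 0.259  -0.29   -0.0829] rows>=2.4 turn [ 0.     -0.0004  0.2535] rows>=5.3
((584.92578125, 107.70436096191406), (26.651899337768555, 158.0562744140625), 76.00675201416016)
```

View pics/s6.png

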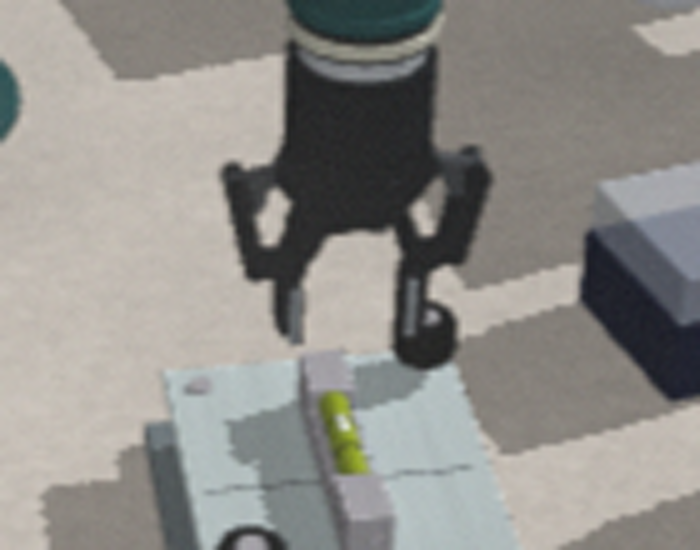

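```bash
cat >> h.py <<'E'
def bubble(s,c,ang,zt=92,name=None,half=44):
    """profile along level axis; c centre(x,y) in camera-frame world, ang deg of axis"""
    a=np.radians(ang); ex=np.array([np.cos(a),np.sin(a),0]); ey=np.array([-np.sin(a),np.cos(a),0])
    t=np.arange(-half,half+.1,.5); w=np.arange(-14,14.1,.5)
    o=np.array([c[0],c[1],zt])
    m=np.array([[proj(s,o+ti*ex+wi*ey) for ti in t] for wi in w],np.float32)
    im=cv2.remap(s["color"],m[...,0],m[...,1],cv2.INTER_LINEAR)
    if name: cv2.imwrite("pics/"+name,cv2.resize(im[:,:,::-1],None,fx=4,fy=4,interpolation=cv2.INTER_CUBIC))
    return t,w,im
E
python3 - <<'E'
from h import *
s=snapshot("scene");t,w,im=bubble(s,(582.3,106.8),-13.7,name="b_s.png")
s=snapshot("top"); save(s,"t6.png",(170,90,320,220),5);t,w,im=bubble(s,(582.3,103.8),-13.7,name="b_t.png")
E
python3 -c "
import cv2,numpy as np
a=cv2.imread('pics/b_s.png');b=cv2.imread('pics/b_t.png');cv2.imwrite('pics/b6.png',np.vstack([a,b]))"
```

```text
(no output)
```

View pics/b6.png

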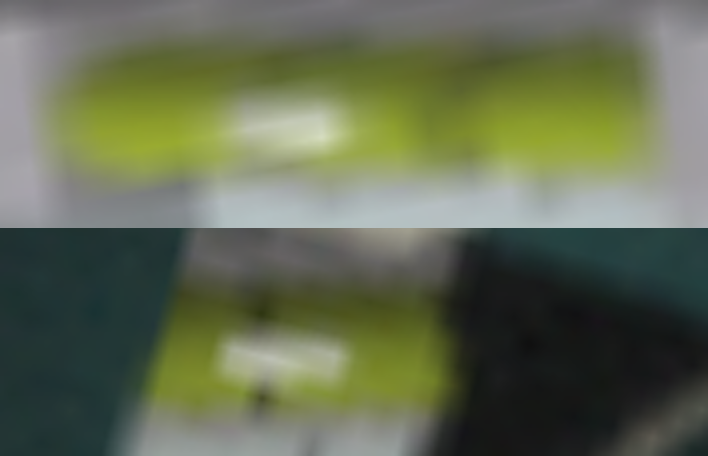

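View pics/t6.png

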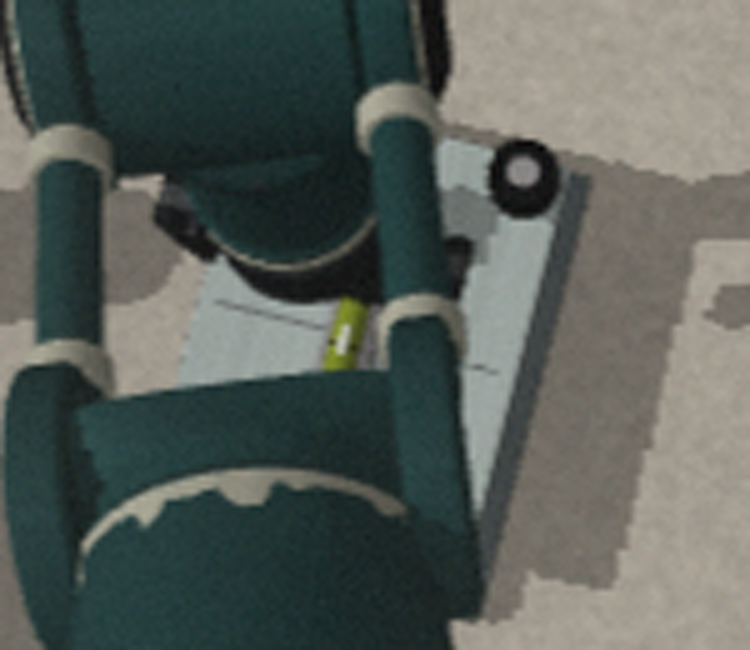

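Request:
jog_arm:
  series:
    - [[0.03, -0.032, 0], [0, 0, 0.045]]
    - [[0.03, -0.032, 0], [0, 0, 0.045]]
    - [[0.03, -0.032, 0], [0, 0, 0.045]]
    - [[0.03, -0.032, 0], [0, 0, 0.045]]
    - [[0.03, -0.032, 0], [0, 0, 0.045]]
    - [[0.03, -0.032, 0], [0, 0, 0.045]]
    - [[0.03, -0.032, 0], [0, 0, 0.045]]
    - [[0.03, -0.032, 0], [0, 0, 0.045]]
    - [[0.02, -0.03, 0], [0, 0, 0.045]]
    - [[0, 0, 0], [0, 0, 0]]

```text
time_s: 8.9
position: [656.7, 17.1, 147.4]
eef_rot: [0.003, 0.971, -0.239, -0.006]
force: [-1.5, 0.4, -0.6]
width: 0.624
```

Run:
```python
from h import *
go(660,20,130,-30)
```

```text
t 8.9 pos [656.7  17.1 147.4] ang -27.7 w 0.624 F [-1.5  0.4 -0.6] q6 0.47
shift [ 0.0111  0.0097 -0.058 ] rows>=0.4 turn [ 0.0009 -0.0042 -0.0128] rows>=0.3
```

Request:
jog_arm:
  series:
    - [[0.011, 0.01, -0.04], [0.001, -0.004, 0]]
    - [[-0.002, 0, -0.06], [0, -0.001, 0]]
    - [[0, 0, 0], [0, 0, 0]]

```text
time_s: 9.2
position: [657.5, 20.8, 114.9]
eef_rot: [-0.0, 0.97, -0.245, -0.0]
force: [-0.5, 1.2, -0.6]
width: 0.619
```

Run:
```python
from h import *
go(660,20,72,-30)
s=snapshot("scene"); save(s,"s7.png",(240,130,380,240),5)
```

```text
t 9.2 pos [657.5  20.8 114.9] ang -28.4 w 0.619 F [-0.5  1.2 -0.6] q6 0.49
shift [ 0.0084 -0.0027 -0.1429] rows>=0.9 turn [-0.0003 -0.0002 -0.0091] rows>=0.2
```

View pics/s7.png

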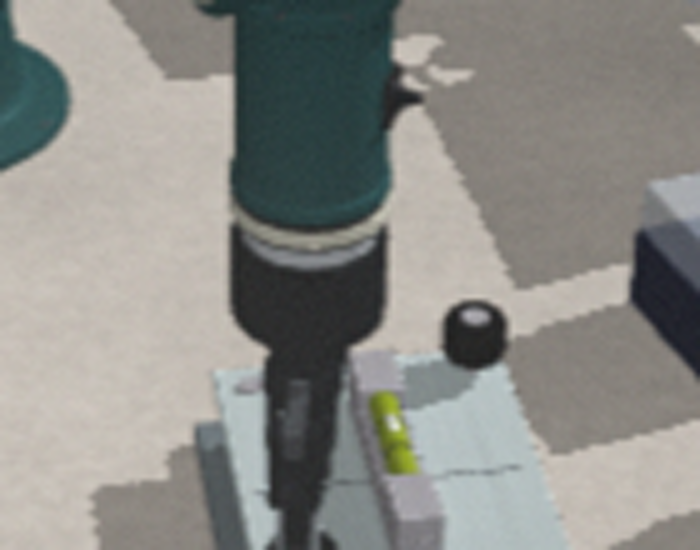

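Request:
jog_arm:
  series:
    - [[0.008, -0.003, -0.03], [0, 0, 0]]
    - [[0, 0, -0.05], [0, 0, 0]]
    - [[0, 0, -0.03], [0, 0, 0]]
    - [[0, 0, 0], [0, 0, 0]]

```text
time_s: 9.65
position: [661.9, 20.6, 82.7]
eef_rot: [-0.001, 0.969, -0.246, 0.002]
force: [0.2, 0.2, 0.2]
width: 0.619
```

Run:
```python
from h import *
go(660,20,69,-30)
```

```text
t 9.65 pos [661.9  20.6  82.7] ang -28.5 w 0.619 F [0.2 0.2 0.2] q6 0.49
shift [-0.0062 -0.0021 -0.0457] rows>=0.3 turn [-0.0004  0.0013 -0.0084] rows>=0.2
```

Request:
jog_arm:
  series:
    - [[-0.006, -0.002, -0.02], [0, 0.001, 0]]
    - [[0, 0, -0.025], [0, 0, 0]]
    - [[0, 0, -0.006], [0, 0, 0]]
    - [[0, 0, 0], [0, 0, 0]]

```text
time_s: 10.05
position: [660.0, 20.0, 66.0]
eef_rot: [-0.001, 0.969, -0.246, 0.0]
force: [-0.4, 0.4, -0.7]
width: 0.616
```

Run:
```python
from h import *
go(660,20,69,-30)
```

```text
t 10.05 pos [660.  20.  66.] ang -28.5 w 0.616 F [-0.4  0.4 -0.7] q6 0.49
shift [0.0002 0.0001 0.0099] rows>=0.1 turn [-0.0004  0.0001 -0.0082] rows>=0.2
```

Request:
jog_arm:
  series:
    - [[0, 0, 0.005], [0, 0, 0]]
    - [[0, 0, 0], [0, 0, 0]]
    - [[0, 0, 0], [0, 0, 0]]
    - [[0, 0, 0], [0, 0, 0]]
  gripper: 1
  force: 40

```text
time_s: 10.45
position: [659.4, 20.2, 68.0]
eef_rot: [-0.001, 0.969, -0.246, -0.0]
force: [-0.6, 0.2, -1.4]
width: 0.408
```

Run:
```python
from h import *
go(660,20,68,-91.5)
s=snapshot("scene"); t,w,im=bubble(s,(582.3,106.8),-13.7,name="b_s7.png")
s=snapshot("top"); save(s,"t7.png",(170,90,320,220),5); t,w,im=bubble(s,(582.3,103.8),-13.7,name="b_t7.png")
a=cv2.imread('pics/b_s7.png');b=cv2.imread('pics/b_t7.png');cv2.imwrite('pics/b7.png',np.vstack([a,b]))
```

```text
t 10.45 pos [659.4  20.2  68. ] ang -28.5 w 0.408 F [-0.6  0.2 -1.4] q6 0.49
shift [ 0.0021 -0.0008 -0.0001] rows>=0.0 turn [-5.000e-04  1.000e-04 -3.498e-01] rows>=7.3
```

View pics/b7.png

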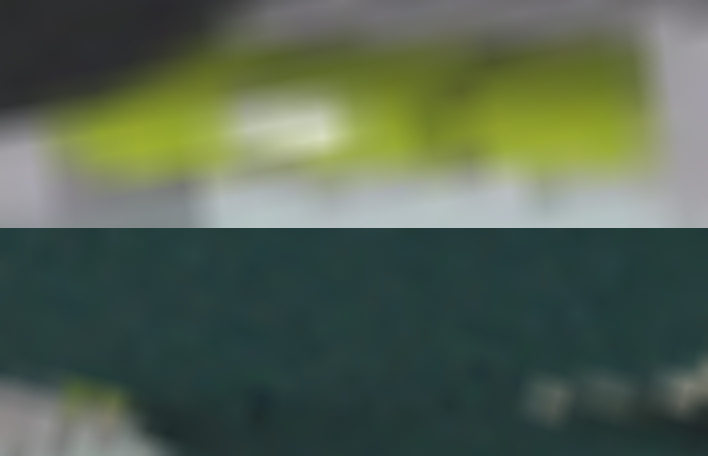

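View pics/t7.png

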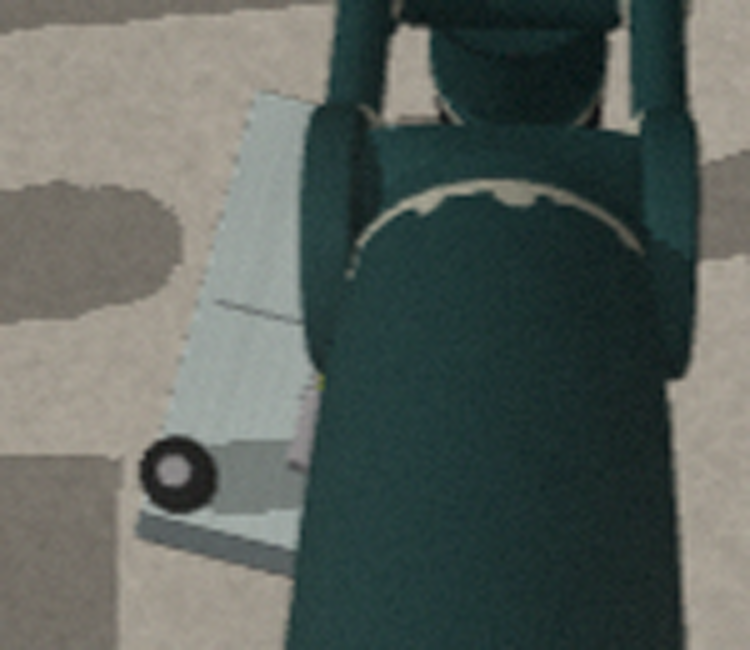

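Request:
jog_arm:
  series:
    - [[0.001, 0, 0], [0, 0, -0.042]]
    - [[0, 0, 0], [0, 0, -0.042]]
    - [[0, 0, 0], [0, 0, -0.042]]
    - [[0, 0, 0], [0, 0, -0.042]]
    - [[0, 0, 0], [0, 0, -0.042]]
    - [[0, 0, 0], [0, 0, -0.042]]
    - [[0, 0, 0], [0, 0, -0.042]]
    - [[0, 0, 0], [0, 0, -0.042]]
    - [[0, 0, 0], [0, 0, 0]]

```text
time_s: 11.45
position: [659.7, 19.6, 68.0]
eef_rot: [0.0, -0.699, 0.715, -0.0]
force: [-1.2, 0.4, -0.6]
width: 0.41
```

Run:
```python
from h import *
go(660,20,68,-91)
```

```text
t 11.45 pos [659.7  19.6  68. ] ang -91.2 w 0.41 F [-1.2  0.4 -0.6] q6 1.58
shift [0.0009 0.0013 0.    ] rows>=0.0 turn [0.     0.0001 0.0013] rows>=0.0
```

Wait for settling, then read.

Request:
jog_arm:
  series:
    - [[0, 0, 0], [0, 0, 0]]
    - [[0, 0, 0], [0, 0, 0]]
    - [[0, 0, 0], [0, 0, 0]]
    - [[0, 0, 0], [0, 0, 0]]
    - [[0, 0, 0], [0, 0, 0]]
    - [[0, 0, 0], [0, 0, 0]]
    - [[0, 0, 0], [0, 0, 0]]
    - [[0, 0, 0], [0, 0, 0]]

```text
time_s: 12.25
position: [659.7, 19.6, 68.0]
eef_rot: [0.0, -0.702, 0.712, -0.0]
force: [-1.4, 0.5, -0.5]
width: 0.406
```

Run:
```python
from h import *
s=snapshot("scene"); t,w,im=bubble(s,(582.3,106.8),-13.7,name="b_s8.png")
P=cloud(s)
q,r=rect(P,(582,106),90,90,99); print(r)
```

```text
((585.2241821289062, 110.70875549316406), (25.949474334716797, 156.560302734375), 74.30397033691406)
```

View pics/b_s8.png

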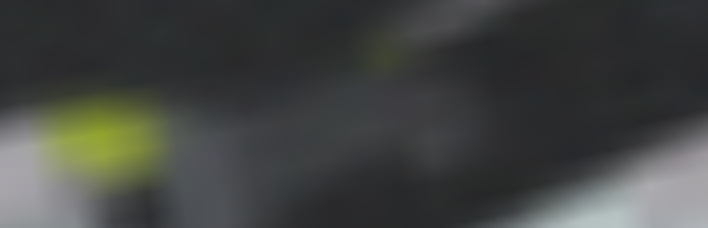

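Request:
jog_arm:
  series:
    - [[0, 0, 0], [0, 0, 0]]
    - [[0, 0, 0], [0, 0, 0]]
    - [[0, 0, 0.05], [0, 0, 0]]
    - [[0, 0, 0.12], [0, 0, 0]]
    - [[0, -0.04, 0.12], [0, 0, 0]]
    - [[0, -0.14, 0.02], [0, 0, 0]]
    - [[0, -0.14, 0], [0, 0, 0]]
    - [[0, -0.14, 0], [0, 0, 0]]
    - [[0, 0, 0], [0, 0, 0]]
  gripper: 0.38

```text
time_s: 13.2
position: [663.7, -122.2, 176.0]
eef_rot: [0.004, -0.705, 0.71, -0.006]
force: [-0.2, 0.2, 0.4]
width: 0.618
```

Run:
```python
from h import *
go(660,20,140,-91)
s=snapshot("scene"); save(s,"s9.png",(220,130,420,280),4); t,w,im=bubble(s,(582.3,106.8),-13.7,name="b_s9.png")
P=cloud(s)
q,r=rect(P,(582,106),90,90,99); print(r)
s=snapshot("top"); save(s,"t9.png",(170,90,320,220),5); t,w,im=bubble(s,(582.3,103.8),-13.7,name="b_t9.png")
P=cloud(s)
q,r=rect(P,(582,106),90,90,99); print(r)
a=cv2.imread('pics/b_s9.png');b=cv2.imread('pics/b_t9.png');cv2.imwrite('pics/b9.png',np.vstack([a,b]))
```

```text
t 13.2 pos [ 663.7 -122.2  176. ] ang -90.4 w 0.618 F [-0.2  0.2  0.4] q6 1.36
shift [-0.0122  0.4739 -0.12  ] rows>=2.9 turn [ 0.0013  0.0045 -0.0033] rows>=0.1
((584.896484375, 107.56692504882812), (26.993154525756836, 157.78305053710938), 76.70531463623047)
((581.9443359375, 104.04645538330078), (26.2913818359375, 149.48748779296875), 76.55182647705078)
```

View pics/b9.png

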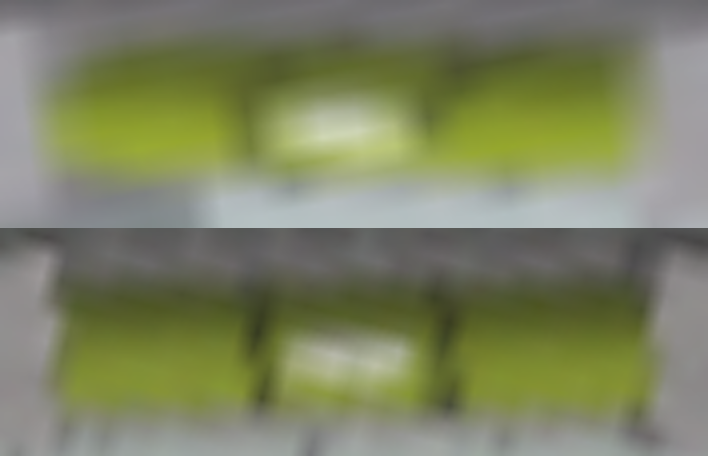

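View pics/t9.png

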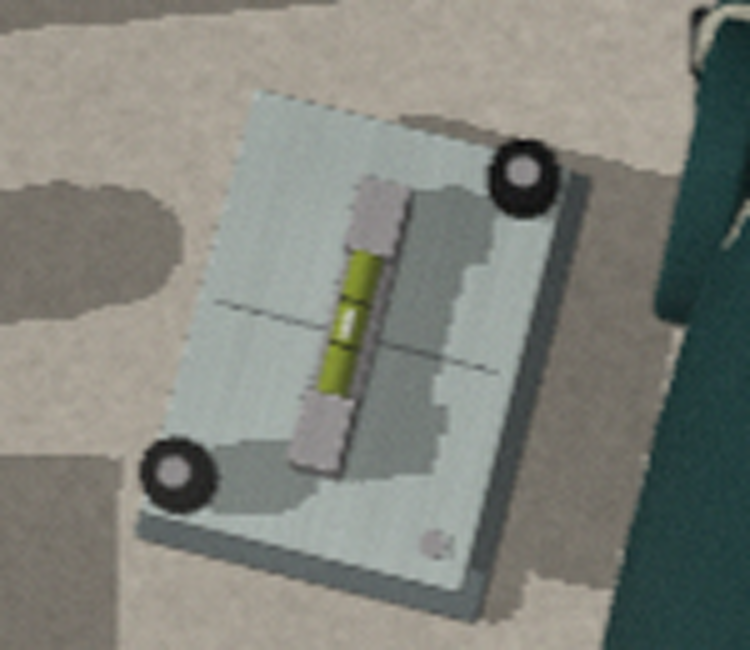

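Request:
jog_arm:
  series:
    - [[-0.054, 0.152, 0], [0, 0.001, -0.015]]
    - [[-0.054, 0.152, 0], [0, 0.001, -0.015]]
    - [[-0.054, 0.152, 0], [0, 0.001, -0.015]]
    - [[-0.054, 0.152, 0], [0, 0, -0.015]]
    - [[-0.05, 0.14, 0], [0, 0, -0.013]]
    - [[0, 0, 0], [0, 0, 0]]

```text
time_s: 13.9
position: [579.7, 118.3, 178.3]
eef_rot: [0.002, -0.616, 0.788, -0.002]
force: [-0.6, -0.4, -0.2]
width: 0.616
```

Run:
```python
from h import *
go(583.2,106.3,120,-103.6)
```

```text
t 13.9 pos [579.7 118.3 178.3] ang -103.9 w 0.616 F [-0.6 -0.4 -0.2] q6 1.97
shift [ 0.0118 -0.0398 -0.1945] rows>=1.2 turn [-0.      0.0019  0.0019] rows>=0.1
```

Request:
jog_arm:
  series:
    - [[0.012, -0.04, -0.04], [0, 0.002, 0.002]]
    - [[0, 0, -0.08], [0, 0, 0]]
    - [[0, 0, -0.08], [0, 0, 0]]
    - [[0, 0, 0], [0, 0, 0]]

```text
time_s: 14.3
position: [584.0, 106.7, 117.0]
eef_rot: [0.001, -0.622, 0.783, -0.001]
force: [-1.0, -1.1, -0.3]
width: 0.623
```

Run:
```python
from h import *
go(583.2,106.3,66,-103.6)
```

```text
t 14.3 pos [584.  106.7 117. ] ang -103.0 w 0.623 F [-1.  -1.1 -0.3] q6 1.94
shift [-0.0025 -0.0013 -0.1701] rows>=1.0 turn [ 0.0002  0.0008 -0.0032] rows>=0.1
```

Request:
jog_arm:
  series:
    - [[-0.002, -0.001, -0.05], [0, 0.001, -0.003]]
    - [[0, 0, -0.05], [0, 0, 0]]
    - [[0, 0, -0.035], [0, 0, 0]]
    - [[0, 0, 0], [0, 0, 0]]

```text
time_s: 14.7
position: [584.7, 103.4, 73.8]
eef_rot: [-0.001, -0.617, 0.787, -0.0]
force: [-1.3, -0.9, 0.5]
width: 0.622
```

Run:
```python
from h import *
go(583.2,106.3,66,-103.6)
```

```text
t 14.7 pos [584.7 103.4  73.8] ang -103.8 w 0.622 F [-1.3 -0.9  0.5] q6 1.95
shift [-0.0051  0.0097 -0.0259] rows>=0.2 turn [ 0.0004 -0.0002  0.0009] rows>=0.0
```

Request:
jog_arm:
  series:
    - [[-0.005, 0.009, -0.012], [0, 0, 0.001]]
    - [[0, 0.001, -0.012], [0, 0, 0]]
    - [[0, 0, 0], [0, 0, 0]]

```text
time_s: 15.0
position: [583.9, 106.6, 66.7]
eef_rot: [-0.0, -0.619, 0.786, -0.001]
force: [0.6, -0.3, -0.0]
width: 0.617
```

Request:
jog_arm:
  series:
    - [[0, 0, 0], [0, 0, 0]]
    - [[0, 0, 0], [0, 0, 0]]
    - [[0, 0, 0], [0, 0, 0]]
    - [[0, 0, 0], [0, 0, 0]]
  gripper: 1
  force: 60

```text
time_s: 15.4
position: [584.6, 106.8, 67.9]
eef_rot: [0.001, -0.619, 0.785, -0.001]
force: [0.7, -0.7, -2.2]
width: 0.29
```

Request:
jog_arm:
  series:
    - [[0, 0, 0.08], [0, 0, 0]]
    - [[0, 0, 0.13], [0, 0, 0]]
    - [[0, 0, 0.05], [0, 0, 0]]

```text
time_s: 15.7
position: [578.4, 106.1, 140.8]
eef_rot: [-0.005, -0.619, 0.785, 0.002]
force: [0.4, -0.9, -4.0]
width: 0.294
```

Run:
```python
from h import *
go(582.8,105.7,145,-13.7)
```

```text
t 15.7 pos [578.4 106.1 140.8] ang -103.5 w 0.294 F [ 0.4 -0.9 -4. ] q6 1.95
shift [ 0.0146 -0.0012  0.014 ] rows>=0.1 turn [ 0.0036 -0.0022  0.4991] rows>=10.5
```

Request:
jog_arm:
  series:
    - [[0.014, 0, 0.01], [0.003, -0.002, 0.046]]
    - [[0, 0, 0], [0, 0, 0.046]]
    - [[0, 0, 0], [0, 0, 0.046]]
    - [[0, 0, 0], [0, 0, 0.046]]
    - [[0, 0, 0], [0, 0, 0.046]]
    - [[0, 0, 0], [0, 0, 0.046]]
    - [[0, 0, 0], [0, 0, 0.046]]
    - [[0, 0, 0], [0, 0, 0.046]]
    - [[0, 0, 0], [0, 0, 0.046]]
    - [[0, 0, 0], [0, 0, 0.046]]

```text
time_s: 16.7
position: [576.1, 105.3, 133.8]
eef_rot: [0.006, 0.988, -0.154, -0.009]
force: [0.0, 1.0, -5.3]
width: 0.29
```

Run:
```python
from h import *
go(582.8,105.7,110,-13.7)
```

```text
t 16.7 pos [576.1 105.3 133.8] ang -17.7 w 0.29 F [ 0.   1.  -5.3] q6 0.45
shift [ 0.0223  0.0014 -0.0794] rows>=0.5 turn [ 0.003  -0.0059  0.0222] rows>=0.5
```

Request:
jog_arm:
  series:
    - [[0.022, 0.007, -0.03], [0.003, -0.006, 0.022]]
    - [[0, 0, -0.03], [0, 0, 0]]
    - [[0, 0, 0], [0, 0, 0]]

```text
time_s: 17.0
position: [579.9, 107.1, 111.3]
eef_rot: [0.001, 0.993, -0.118, -0.003]
force: [-0.3, -0.8, -5.9]
width: 0.296
```

Run:
```python
from h import *
go(582.8,107.5,72,-13.7)
s=snapshot("scene"); save(s,"s10.png",(230,140,400,270),4.5)
P=cloud(s); z=state()["position"][2]+26
q,r=rect(P,(582,106),90,z-4,z+3); print(r)
```

```text
t 17.0 pos [579.9 107.1 111.3] ang -13.5 w 0.296 F [-0.3 -0.8 -5.9] q6 0.38
shift [ 0.0097  0.0012 -0.1309] rows>=0.8 turn [ 0.0001 -0.0016 -0.0009] rows>=0.0
((587.4509887695312, 105.27676391601562), (150.73558044433594, 42.09830856323242), 77.15989685058594)
```

View pics/s10.png

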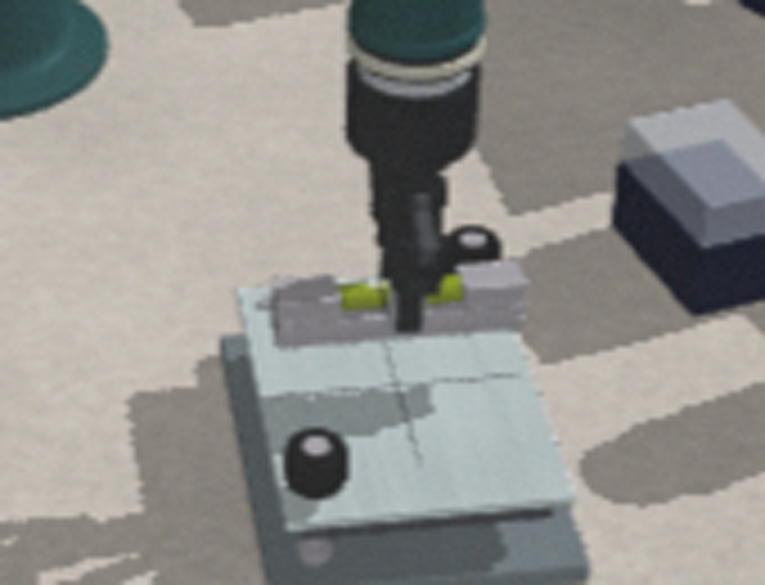

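Request:
jog_arm:
  series:
    - [[0.009, -0.001, -0.04], [0, -0.002, -0.001]]
    - [[0, 0, -0.045], [0, 0, 0]]
    - [[0, 0, -0.02], [0, 0, 0]]
    - [[0, 0, 0], [0, 0, 0]]

```text
time_s: 17.45
position: [582.6, 106.7, 77.2]
eef_rot: [0.0, 0.993, -0.121, 0.001]
force: [-0.6, 0.2, -4.6]
width: 0.293
```

Run:
```python
from h import *
go(582.6,106.8,69,-13.7)
```

```text
t 17.45 pos [582.6 106.7  77.2] ang -13.9 w 0.293 F [-0.6  0.2 -4.6] q6 0.38
shift [-0.0001  0.0003 -0.0272] rows>=0.2 turn [0.0002 0.0004 0.001 ] rows>=0.0
```

Request:
jog_arm:
  series:
    - [[0, 0, -0.014], [0, 0, 0.001]]
    - [[0, 0, -0.012], [0, 0, 0]]
    - [[0, 0, 0], [0, 0, 0]]

```text
time_s: 17.75
position: [582.9, 106.7, 68.7]
eef_rot: [0.0, 0.993, -0.119, 0.001]
force: [-0.9, -0.6, -5.6]
width: 0.29
```

Run:
```python
from h import *
go(582.6,106.8,67.5,-13.7)
```

```text
t 17.75 pos [582.9 106.7  68.7] ang -13.7 w 0.29 F [-0.9 -0.6 -5.6] q6 0.38
shift [-0.0009  0.0002 -0.0042] rows>=0.0 turn [ 0.0002  0.0004 -0.    ] rows>=0.0
```

Request:
jog_arm:
  series:
    - [[-0.001, 0, -0.005], [0, 0, 0]]
    - [[0, 0, -0.003], [0, 0, 0]]

```text
time_s: 17.95
position: [583.4, 106.7, 68.1]
eef_rot: [0.0, 0.993, -0.119, 0.001]
force: [-3.4, -1.2, 1.8]
width: 0.294
```

Contact; release, rise, and move clear to −y to look.

Request:
jog_arm:
  series:
    - [[0, 0, 0], [0, 0, 0]]
    - [[0, 0, 0], [0, 0, 0]]
    - [[0, 0, 0], [0, 0, 0]]
  gripper: 0.38

```text
time_s: 18.25
position: [586.6, 107.2, 71.2]
eef_rot: [-0.001, 0.993, -0.119, 0.005]
force: [-0.3, -0.2, 0.6]
width: 0.618
```

Request:
jog_arm:
  series:
    - [[0, 0, 0.05], [0, 0, 0]]
    - [[0, 0, 0.14], [0, 0, 0]]
    - [[0, -0.03, 0.14], [0, 0, 0]]
    - [[0, -0.14, 0], [0, 0, 0]]
    - [[0, -0.15, 0], [0, 0, 0]]
    - [[0, -0.15, 0], [0, 0, 0]]
    - [[0, -0.15, 0], [0, 0, 0]]
    - [[0, -0.15, 0], [0, 0, 0]]
    - [[0, 0, 0], [0, 0, 0]]

```text
time_s: 19.15
position: [591.1, -130.8, 189.5]
eef_rot: [-0.0, 0.993, -0.116, 0.015]
force: [0.1, 0.9, -0.1]
width: 0.619
```

```bash
cat >> h.py <<'E'
def look(k,ang,c1=(582.3,106.8),c2=(582.3,103.8)):
    s=snapshot("scene"); save(s,"s%s.png"%k,(220,130,420,280),4); bubble(s,c1,ang,name="b_s%s.png"%k)
    print("scene",rect(cloud(s),(582,106),90,90,99)[1])
    s=snapshot("top"); save(s,"t%s.png"%k,(170,90,320,220),5); bubble(s,c2,ang,name="b_t%s.png"%k)
    print("top",rect(cloud(s),(582,106),90,90,99)[1])
    a=cv2.imread('pics/b_s%s.png'%k);b=cv2.imread('pics/b_t%s.png'%k);cv2.imwrite('pics/b%s.png'%k,np.vstack([a,b]))
E
python3 - <<'E'
from h import *
go(506,191.3,150,30)
look("11",76.3)
E
```

```text
t 19.15 pos [ 591.1 -130.8  189.5] ang -13.3 w 0.619 F [ 0.1  0.9 -0.1] q6 -0.03
shift [-0.2838  1.0736 -0.1317] rows>=6.7 turn [-0.0026  0.0094  0.2407] rows>=5.0
scene ((585.9520874023438, 105.56314086914062), (148.479248046875, 32.36537170410156), 76.97217559814453)
top ((582.4595947265625, 102.05642700195312), (149.522705078125, 27.364707946777344), 76.7037582397461)
```

View pics/b11.png

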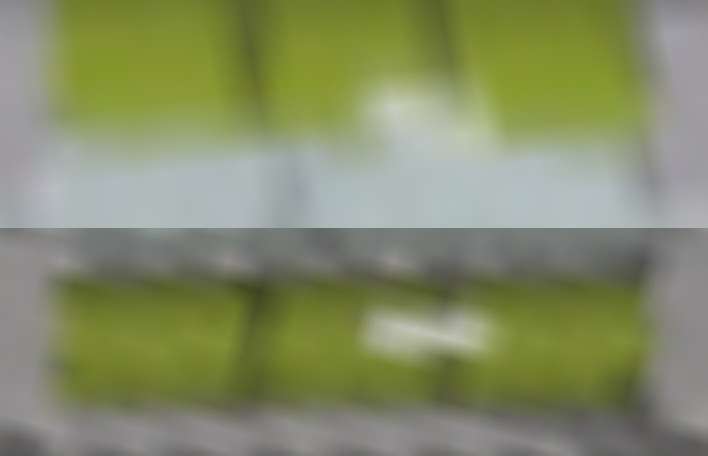

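View pics/t11.png

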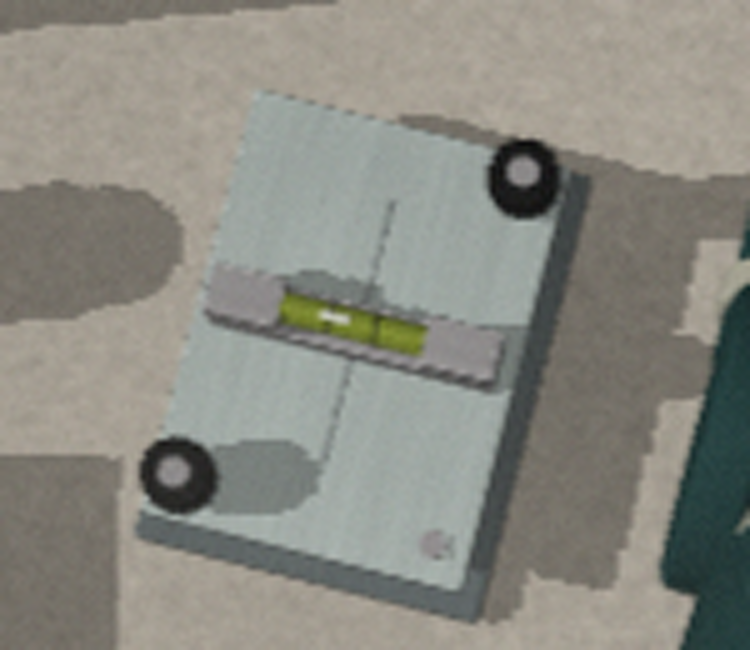

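Request:
jog_arm:
  series:
    - [[-0.04, 0.15, 0], [-0.001, 0.002, 0]]
    - [[-0.04, 0.15, 0], [-0.001, 0.002, 0]]
    - [[-0.04, 0.15, 0], [0, 0.002, 0]]
    - [[-0.04, 0.15, -0.02], [0, 0.002, 0]]
    - [[-0.04, 0.15, -0.02], [0, 0.001, 0]]
    - [[-0.04, 0.15, -0.02], [0, 0, 0]]
    - [[-0.04, 0.15, -0.02], [0, 0, 0]]
    - [[0, 0, 0], [0, 0, 0]]

```text
time_s: 20.05
position: [501.0, 208.3, 170.5]
eef_rot: [0.0, 0.994, -0.112, 0.004]
force: [0.1, -0.6, -0.2]
width: 0.62
```

Run:
```python
from h import *
go(506,191.3,115,-13)
```

```text
t 20.05 pos [501.  208.3 170.5] ang -12.9 w 0.62 F [ 0.1 -0.6 -0.2] q6 0.58
shift [ 0.0168 -0.0566 -0.185 ] rows>=1.2 turn [ 0.0006  0.0025 -0.0008] rows>=0.1
```

Request:
jog_arm:
  series:
    - [[0.017, -0.056, -0.03], [0.001, 0.002, 0]]
    - [[0, 0, -0.07], [0, 0, 0]]
    - [[0, 0, -0.08], [0, 0, 0]]
    - [[0, 0, 0], [0, 0, 0]]

```text
time_s: 20.45
position: [503.8, 198.4, 118.3]
eef_rot: [-0.002, 0.994, -0.105, 0.002]
force: [0.6, 0.0, -0.6]
width: 0.621
```

Run:
```python
from h import *
go(506,191.3,68,-13)
s=snapshot("scene"); save(s,"s12.png",(240,110,400,230),5)
```

```text
t 20.45 pos [503.8 198.4 118.3] ang -12.0 w 0.621 F [ 0.6  0.  -0.6] q6 0.54
shift [ 0.0074 -0.0237 -0.1677] rows>=1.0 turn [-0.0011  0.0015 -0.0053] rows>=0.1
```

View pics/s12.png

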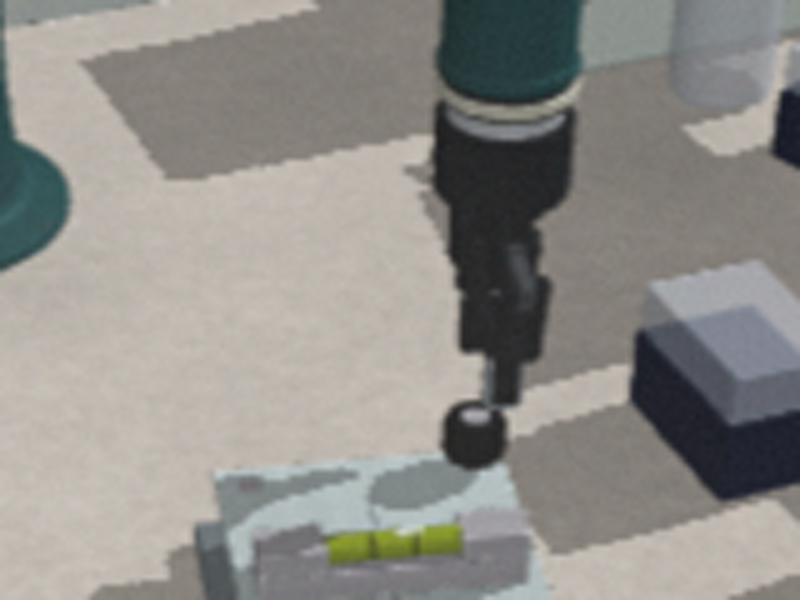

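Request:
jog_arm:
  series:
    - [[0.007, -0.024, 0], [-0.001, 0.001, -0.005]]
    - [[0, 0, -0.03], [0, 0, 0]]
    - [[0, 0, 0], [0, 0, 0]]

```text
time_s: 20.8
position: [509.4, 192.3, 114.6]
eef_rot: [-0.002, 0.994, -0.113, 0.005]
force: [-0.4, -0.6, -0.3]
width: 0.616
```

Run:
```python
from h import *
go(506,191.3,68,-13)
```

```text
t 20.8 pos [509.4 192.3 114.6] ang -13.0 w 0.616 F [-0.4 -0.6 -0.3] q6 0.54
shift [-0.0114 -0.0032 -0.1552] rows>=0.9 turn [-0.0008  0.003  -0.0001] rows>=0.1
```

Request:
jog_arm:
  series:
    - [[-0.011, -0.003, -0.02], [-0.001, 0.003, 0]]
    - [[0, 0, -0.06], [0, 0, 0]]
    - [[0, 0, 0], [0, 0, 0]]

```text
time_s: 21.1
position: [507.2, 191.3, 91.5]
eef_rot: [-0.0, 0.994, -0.113, 0.001]
force: [-0.1, -0.6, -0.6]
width: 0.617
```

Run:
```python
from h import *
go(506,191.3,68,-13)
```

```text
t 21.1 pos [507.2 191.3  91.5] ang -13.0 w 0.617 F [-0.1 -0.6 -0.6] q6 0.54
shift [-0.0042 -0.     -0.0785] rows>=0.5 turn [-0.0001  0.0007  0.0002] rows>=0.0
```

Request:
jog_arm:
  series:
    - [[-0.004, 0, -0.03], [0, 0.001, 0]]
    - [[0, 0, -0.035], [0, 0, 0]]
    - [[0, 0, -0.01], [0, 0, 0]]
    - [[0, 0, 0], [0, 0, 0]]

```text
time_s: 21.5
position: [506.5, 191.4, 68.3]
eef_rot: [-0.0, 0.994, -0.114, -0.0]
force: [-0.2, 0.7, 0.2]
width: 0.62
```

Run:
```python
from h import *
go(506,191.3,68,-13)
```

```text
t 21.5 pos [506.5 191.4  68.3] ang -13.0 w 0.62 F [-0.2  0.7  0.2] q6 0.54
shift [-0.0015 -0.0003 -0.0009] rows>=0.0 turn [-0.0002 -0.0002  0.0003] rows>=0.0
```

Request:
jog_arm:
  series:
    - [[0, 0, 0], [0, 0, 0]]
    - [[0, 0, 0], [0, 0, 0]]
    - [[0, 0, 0], [0, 0, 0]]
    - [[0, 0, 0], [0, 0, 0]]
  gripper: 1
  force: 40

```text
time_s: 21.9
position: [505.5, 191.6, 68.6]
eef_rot: [-0.0, 0.994, -0.114, -0.001]
force: [-0.1, -0.7, -1.7]
width: 0.407
```

Run:
```python
from h import *
go(506,191.3,68,36.6)
```

```text
t 21.9 pos [505.5 191.6  68.6] ang -13.1 w 0.407 F [-0.1 -0.7 -1.7] q6 0.54
shift [ 0.0017 -0.0011 -0.0021] rows>=0.0 turn [ 2.000e-04 -9.000e-04  2.758e-01] rows>=5.8
```

Request:
jog_arm:
  series:
    - [[0, 0, 0], [0, 0, 0.04]]
    - [[0, 0, 0], [0, 0, 0.04]]
    - [[0, 0, 0], [0, 0, 0.04]]
    - [[0, 0, 0], [0, 0, 0.04]]
    - [[0, 0, 0], [0, 0, 0.04]]
    - [[0, 0, 0], [0, 0, 0.04]]
    - [[0, 0, 0], [0, 0, 0.035]]
    - [[0, 0, 0], [0, 0, 0]]
    - [[0, 0, 0], [0, 0, 0]]

```text
time_s: 22.8
position: [505.0, 191.5, 68.6]
eef_rot: [0.0, 0.945, 0.327, -0.001]
force: [-0.9, 0.5, -0.2]
width: 0.409
```

Run:
```python
from h import *
go(506,191.3,68,36.6)
```

```text
t 22.8 pos [505.  191.5  68.6] ang 38.2 w 0.409 F [-0.9  0.5 -0.2] q6 -0.35
shift [ 0.0032 -0.0006 -0.002 ] rows>=0.0 turn [ 0.0004 -0.0008 -0.0089] rows>=0.2
```

Request:
jog_arm:
  series:
    - [[0, 0, 0], [0, 0, 0]]
    - [[0, 0, 0], [0, 0, 0]]
    - [[0, 0, 0.05], [0, 0, 0]]
    - [[0, 0, 0.14], [0, 0, 0]]
    - [[0, 0, 0.14], [0, 0, 0]]
    - [[0.02, -0.08, 0.05], [0, 0, 0]]
    - [[0.02, -0.15, 0], [0, 0, 0]]
    - [[0.02, -0.15, 0], [0, 0, 0]]
    - [[0.02, -0.15, 0], [0, 0, 0]]
    - [[0.02, -0.15, 0], [0, 0, 0]]
  gripper: 0.38

```text
time_s: 23.8
position: [539.8, -13.8, 200.2]
eef_rot: [0.002, 0.945, 0.328, 0.007]
force: [0.9, 0.3, -0.4]
width: 0.618
```

Request:
jog_arm:
  series:
    - [[0.01, -0.15, 0], [0, 0, 0]]
    - [[0.01, -0.15, 0], [0, 0, 0]]
    - [[0, -0.15, 0], [0, 0, 0]]
    - [[0, -0.1, 0], [0, 0, 0]]
    - [[0, 0, 0], [0, 0, 0]]

```text
time_s: 24.3
position: [548.5, -192.4, 210.2]
eef_rot: [0.008, 0.946, 0.324, 0.013]
force: [0.9, -0.3, -0.1]
width: 0.62
```

Run:
```python
from h import *
go(506,191.3,150,30)
look("13",76.3)
```

```text
t 24.3 pos [ 548.5 -192.4  210.2] ang 37.8 w 0.62 F [ 0.9 -0.3 -0.1] q6 -1.05
shift [-0.1417  1.2791 -0.2008] rows>=7.8 turn [ 0.0025  0.0091 -0.0435] rows>=0.9
scene ((585.5115356445312, 106.0647964477539), (149.30154418945312, 31.971099853515625), 75.21411895751953)
top ((582.8056640625, 102.30949401855469), (149.64161682128906, 26.271526336669922), 76.34766387939453)
```

View pics/b13.png

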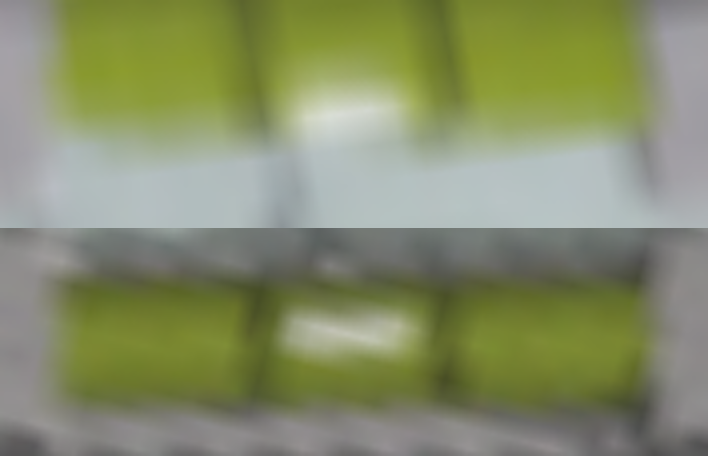

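View pics/t13.png

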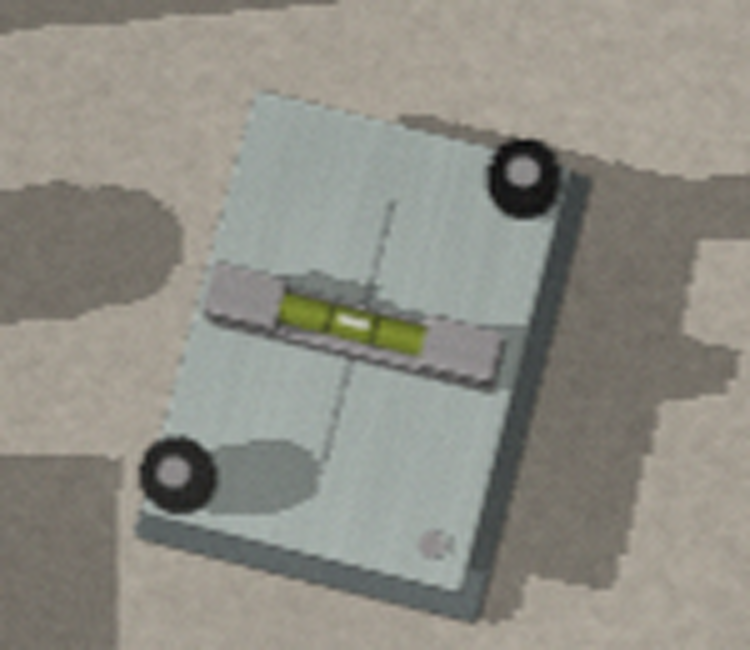

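Run:
```python
from h import *
s=snapshot("top"); save(s,"tf.png"); t,w,im=bubble(s,(582.3,103.8),76.3,name="bf.png")
o=dict(np.load("top0.npz"));d=np.abs(cloud(s)[...,2]-cloud(o)[...,2])
for n,(x,y) in dict(tip=(455,378),jar=(618,364),mortar=(652,-305),biglevel=(250,-390)).items():
    u=proj(s,np.array([x,y,30.]));u=u.astype(int);print(n,np.nanmedian(d[u[1]-15:u[1]+15,u[0]-15:u[0]+15]))
print(state()["time_s"],state()["force"]); close_job()
```

```text
tip 1.9146430388443605
jar 1.8805822328499744
mortar 528.1514711996048
biglevel 2.090652802512068
24.45 [ 0.02137427 -0.30482574 -0.60333528]
the job is handed in; nothing more can be done
```

View pics/tf.png

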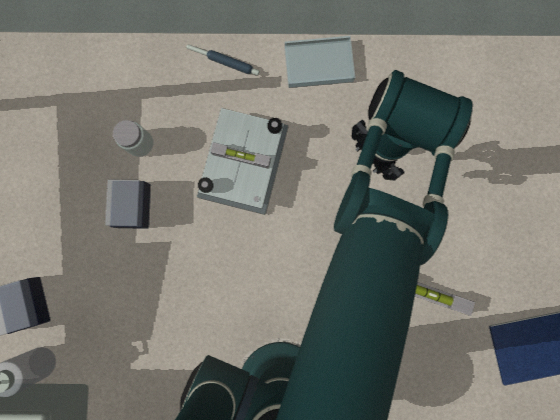

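I levelled the table in the order you asked and handed it in at 24.5 s.

- **First lay, along the long side:** I put the small (150 mm) level in the middle of the plate, where the bubble read about -8 mm. I turned the end knob about 1.1 rad clockwise. Both cameras then showed the bubble between the marks, within about 1 mm of the middle.
- **Second lay, across the plate:** I picked the level up, turned it 90° and laid it in the middle again, where the bubble read about +10 mm. I turned the side knob about 0.9 rad counter-clockwise. Both cameras then showed the bubble centred between the marks, within about 0.5 mm.

**Last checks:**
- **Level position:** it lies within about 1 mm of the plate's middle. The top camera puts it square to within about 0.1°; the scene camera read about 1° off, but it sees the level at a slant.
- **Gripper:** it is open and well clear, with no contact force showing.
- **Bystanders:** the tip box, jar and larger level have not moved, to within depth noise. The mortar could not be compared because the wrist hid it in the last picture. The arm never came down near it and no contact force showed.
- **Long-side tilt:** I did not read it again after turning the side knob, which by its description moves only the short-side tilt.

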